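# Arm the hold-to-run station of the microscope bench

### The job

Plug the blue relay fully into the socket of the grey hold-to-run station, then flip the red safety catch right over to the outside so that its blade stands up clear of the lever, and only then pull the spring lever by its black cross bar towards the front of the station, all the way or nearly so, and hold it there. Finish while still holding the lever pulled; leave the brown bottle, the beaker and the jar lid where they are.

Things in the scene. Friction and masses are not known exactly. Their poses are not given: they have to be found in the camera images.
- station: Fixed grey control box, 120 (x) x 260 (y) x 55 mm high, with an aluminium front panel on its -x face (the front, towards the robot at yaw 0). Origin: centre of its underside, on the worktop; z up. Seen along +x, its left end (+y) carries the catch, the middle the lever, the right end (-y) the socket. It stands at a different place and yaw each time.
- socket (a point): Centre of the mouth of the rectangular socket hole in the station's flat top, 55 mm above the worktop, at (0, -85) mm in the station's frame; axes parallel to the station's. The hole is 21 mm (x) by 29 mm (y), about 22 mm deep, with a 2 mm chamfer. Framed by a thin black outline.
- relay: Loose plug-in relay, 60 g: a blue block 28 (x) x 36 (y) x 40 mm high with a white patch on top, on a black foot 18 (x) x 26 (y) x 20 mm high whose lowest 5 mm are narrower (15 x 23 mm). 60 mm high in all; it stands upright on its foot on the worktop. Origin: centre of the foot's underside, z up. It fits the socket either way round (half turn); fully in, the blue block's shoulder rests on the station's top and the origin lies 20 mm below socket.
- catch (a joint): Red safety catch, rad: 0 closed (blade level across the lever's path, tab upright), up to 1.4 flipped (tab lying outward to the station's +y, blade standing nearly upright). It turns about a pin parallel to the station's x axis, 92 mm above the worktop, and stays where it is left (friction; about 2 N at the tab). The blade is 58 mm long and clears the lever from about 0.8 rad. Starts between 0 and 0.15.
- catch_pin (a point): Point on the catch's pin under the tab, fixed to the station at (-35, 70, 92) mm in its frame; the tab turns about it. The pin's two posts, 20 mm and more further to +x, reach 96 mm above the worktop.
- tab (a point): Point in the red thumb tab, 30 mm from the pin. The tab is 24 mm wide (station x), 8 mm thick (station y) and stands 40 mm (44 with its rounded edge) above the pin when closed. Push it to the station's +y, or pinch and swing it. The blade is 29 mm to +x of the tab's centre.
- lever (a joint): Spring lever, rad: 0 at rest, leaning 0.35 rad away (+x) from upright; 0.75 fully pulled, leaning 0.40 rad towards the front (-x of the station). It turns about an axis parallel to the station's y axis at (0, 20, 64) mm in the station's frame. The lever is a steel rod 10 mm thick with the black cross bar at its end. A spring returns it: about 1.5 N at the bar at rest, 7 N fully pulled. The closed catch stops it at about 0.15.
- bar (a point): Centre of the black round cross bar on top of the lever, 16 mm thick, 56 mm long along the station's y, 85 mm from the lever's axis: at (29, 20, 144) mm in the station's frame at rest, (-33, 20, 142) mm fully pulled.
- microscope: Fixed white stereo microscope, to the right of the work, over 400 mm high; origin at the centre of its base, on the worktop. Its head and eyepieces overhang the base towards the robot, about 200 mm wide. It is solid: the arm starts on its far (-y) side and has to pass it drawn in or high up.
- amber: Loose brown glass bottle, black cap, 45 mm wide, 92 mm high; origin at the centre of its underside. Bystander.
- beaker: Loose small clear beaker, 48 mm wide, 58 mm high; origin at the centre of its underside. Bystander.
- lid: Loose white jar lid, 69 mm wide, 20 mm high; origin at the centre of its underside. Bystander.

How it is judged:
By the outcome, as a careful person would: the job done as asked, in the order asked, and still so for the second after the job is handed in, while the arm keeps its last pose, push and grip.
It also fails if it takes over 64 s, if anything falls off the work surface, if the arm or the gripper's body presses on something with over 40 N, if the wrist force passes 120 N, or if a joint passes its speed limit or range.

### The arm

A 6-joint arm with a two-finger parallel gripper is mounted at the origin on a cart in front of the work surface, level with it; the furniture and walls round the work are solid. World frame = base frame: x ahead of the robot, y to its left, z up, the work surface at z = 0. Lengths are in m, angles in rad, forces in N, time in s.
With the tool pointing down it reaches from about 0.425 to 0.95 m from the base axis. Payload 3.5 kg.
Tool frame: the origin (TCP) lies midway between the tips of the shut fingers; the grasp point (between the pads) lies 19 mm behind it (robot.grasp_offset is the distance from the TCP to the grasp point, in m); z points along the fingers, y is the line along which they close (so a half turn about z gives the same grasp; the last joint's range is limited). The gripper opens to 85 mm and grips with 20 to 120 N. Pads are 22 mm wide; open, the fingers measure 114 mm over their backs; the gripper's body (76 mm by 85 mm) begins 54 mm behind the grasp point. The pads swing forward as they close: fully open they stand 13 mm farther back than shut.
Start: joints at [1.166, 0.286, 1.577, -0, 1.279, -0.15], TCP at [0.17, 0.653, 0.231] pointing down, gripper open.
Joint ranges: [-2.77, 2.77], [-0.9, 2.22], [0.21, 2.48], [-1.53, 4.67], [0.24, 2.81], [-2.84, 2.84]. Speed limits (rad/s): [2.79, 2.79, 3.14, 3.14, 3.14, 3.14].

### API

Orientations are given as a unit quaternion [x, y, z, w].
In Python, from plant import robot, get_image, calibration, finish_job gives the robot as it stands.
- The arm moves only by the tool jog_arm, never from a script. Its argument "steps" is one flat list of numbers, 6 for each row, row after row: the shift along the tool's x, y, z in units of 0.02 m (1.0 is 0.02 m), then the turn, a rotation vector about the tool's x, y, z in units of 10 degrees (1.0 is 10 degrees). A call has exactly 10 rows; each row shifts and turns the commanded pose from where the row before left it, along the tool's axes as they then stand; what a row does not reach is not made up. A row lasts 1/8 s, in which the tool goes at most 62.5 mm and 10.7 degrees, less where a joint would pass 70% of its speed; a pose out of reach is approached as far as the arm can. A call with a number of a shift or a turn outside -1 to 1 is refused whole. A call with a gripper value outside its range is refused whole. "hand" is the gripper command: -1 is fully open, 1 is shut, values between are in proportion, set as the call begins (left out, the last holds). The fingers move at their own pace and stop on an object; the grip force is fixed at half the most. Time passes only in rows, so rows that do not move let the fingers close, or fill a call up. It gives the time, the measured TCP pose, the force, the opening and the grip force at its end, in the units of the state.
- robot.state(): the state, without advancing time (a new reading comes with each control period).
- get_image(name): name is "scene" or "top" or "wrist"; returns the picture (384x512x3 uint8, blue, green, red); there is no depth.
- calibration(name): a dict with "fovy" (degrees; the focal length in pixels is half the picture's height over the tangent of half this angle, whatever the lens; pixels are square), "cx", "cy" (the principal point, pixels), "rvec" (rotation vector, rad) and "tvec" (3), from world to camera coordinates, as OpenCV has them. Camera axes: x right, y down, z forward; pixel columns grow to the right and rows downward; lengths in m; the calibration is good to about 2 mm. A picture is of the moment at which its call begins: read the wrist's pose just before it. calibration takes no time and is no camera call; for the wrist camera it gives the pose at the moment of the call.
- finish_job(): hands the job in; it is judged then, once.
The state is a dict: "clock": time; "joint_pos": joint angles; "joint_vel": joint speeds; "tau": joint torques, N m; "tool_pos": TCP position; "ee_rot": TCP orientation; "wrist_force": force on the tool from outside, world axes, zero at the start; "moment": the same for the moment, N m; "width": finger opening in m; "grasp_force": force on a finger pad.
Only numpy, scipy, OpenCV 4.12 (cv2) and the standard library are available. Lean on these libraries where they do the work, as an engineer would, in place of code of your own. Each camera call takes 0.05 s, during which the arm holds its last target. There are 200 camera calls.

## Working session

There is one attempt and no reset: what is moved stays moved. The work goes in short steps, Python scripts to look and compute and a tool call to move; the robot and the scene stay as the last step left them, time stands still between calls to the robot, and variables do not carry over. Pictures are saved under pics/ and viewed, at most 10 in all, crops included, and the job is handed in when it is done.

Besides the shell and the picture viewer there is one more tool, called as name(argument=value, ...), one argument or row to a line, values as JSON. jog_arm: Moves the arm, as the interface text tells. Its arguments: {"type":"object","properties":{"steps":{"type":"array"},"hand":{"type":"number"}},"required":["steps"]}

```bash
mkdir -p pics; ls; python3 - <<'E'
from plant import robot,get_image,calibration
import cv2
for n in("scene","top"):
    cv2.imwrite(f"pics/{n}0.png",get_image(n)); print(n,calibration(n))
s=robot.state(); print({k:s[k] for k in("clock","tool_pos","ee_rot","width","joint_pos")},robot.grasp_offset)
E
```

```text
pics
scene {'fovy': 55.42737508459453, 'cx': 255.07087285136876, 'cy': 191.7264813078348, 'rvec': array([ 2.11577917, -1.30209727,  0.46790797]), 'tvec': array([-0.17095222,  0.43442734,  0.67274611])}
top {'fovy': 44.22435521688337, 'cx': 255.97846182443425, 'cy': 190.50220542538318, 'rvec': array([ 2.15928171, -2.14178384,  0.17336524]), 'tvec': array([0.03897082, 0.51776012, 1.37448746])}
{'clock': 0.1, 'tool_pos': array([0.16986763, 0.65264323, 0.23001736]), 'ee_rot': array([ 1.27060781e-01,  9.91894303e-01, -1.07644154e-03, -3.03064160e-04]), 'width': 0.08592487265858685, 'joint_pos': array([ 1.16599066e+00,  2.87149767e-01,  1.57806694e+00, -6.91751748e-06,
        1.27861252e+00, -1.49993152e-01])} 0.0187
```

View pics/scene0.png

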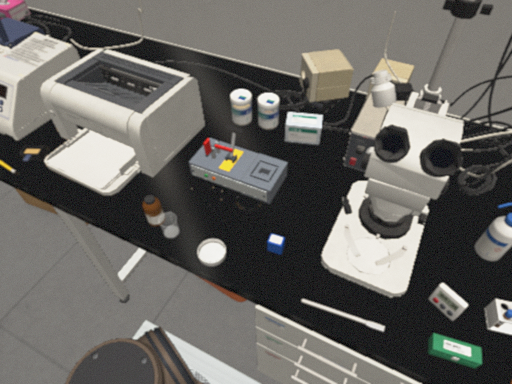

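View pics/top0.png

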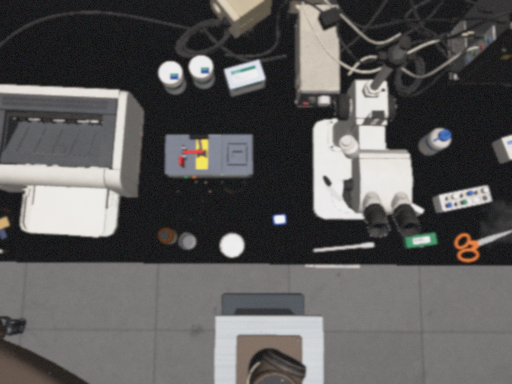

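The scene view shows the relay near (276,242), the station around (238,170) and the microscope to the right. In the top view the relay is at (280,219), the socket near (237,155), the catch near (185,155), the lever near (203,155), and the bottle, beaker and lid near (167,236), (187,241) and (232,245).

```bash
cat > h.py <<'E'
import numpy as np,cv2
from scipy.spatial.transform import Rotation as R
from plant import robot,get_image,calibration
def K(c):
    f=192/np.tan(np.radians(c["fovy"])/2); return np.array([[f,0,c["cx"]],[0,f,c["cy"]],[0,0,1]])
def proj(c,P): return cv2.projectPoints(np.float64(P).reshape(-1,1,3),c["rvec"],c["tvec"],K(c),None)[0][:,0]
def ray(c,uv,z):
    Rm=cv2.Rodrigues(c["rvec"])[0]; o=-Rm.T@c["tvec"]; d=Rm.T@np.linalg.inv(K(c))@[*uv,1]
    return o+d*(z-o[2])/d[2]
E
python3 - <<'E'
from h import *
np.set_printoptions(precision=3,suppress=True)
t=calibration("top");s=calibration("scene")
print("base",proj(t,[0,0,0]),"tcp",proj(t,robot.state()["tool_pos"]),proj(s,robot.state()["tool_pos"]))
for c,uv,z,n in[(t,(280,219),.06,"relay"),(s,(276,238),.06,"relay s"),(t,(237,153),.055,"sock"),(s,(265,172),.055,"sock s"),(t,(167,236),.092,"amber"),(t,(187,241),.058,"beaker"),(t,(232,245),.02,"lid"),(t,(332,170),.0,"micro base")]:print(n,ray(c,uv,z))
w=calibration("wrist");print(w)
a=get_image("top");b=get_image("scene")
A=cv2.resize(a[125:255,155:295],None,fx=4,fy=4,interpolation=3);B=cv2.resize(b[130:280,180:300],None,fx=4,fy=4,interpolation=3)
m=np.zeros((600,800,3),np.uint8); A=cv2.resize(a[125:255,155:295],(420,390),interpolation=3);B=cv2.resize(b[130:260,185:295],(380,449),interpolation=3)
m[:390,:420]=A;m[:449,420:]=B;cv2.imwrite("pics/z1.png",m)
E
```

```text
base [[269.377 368.509]] tcp [[  8.628 316.342]] [[-55.187 168.769]]
relay [ 0.431 -0.027  0.06 ]
relay s [ 0.434 -0.027  0.06 ]
sock [0.628 0.101 0.055]
sock s [0.623 0.095 0.055]
amber [0.377 0.294 0.092]
beaker [0.365 0.242 0.058]
lid [0.356 0.113 0.02 ]
micro base [ 0.589 -0.192  0.   ]
{'fovy': 61.83944180031724, 'cx': 255.53877144901182, 'cy': 199.93965414379406, 'rvec': array([-2.29 , -1.768, -0.263]), 'tvec': array([-0.675, -0.037,  0.381])}
```

View pics/z1.png

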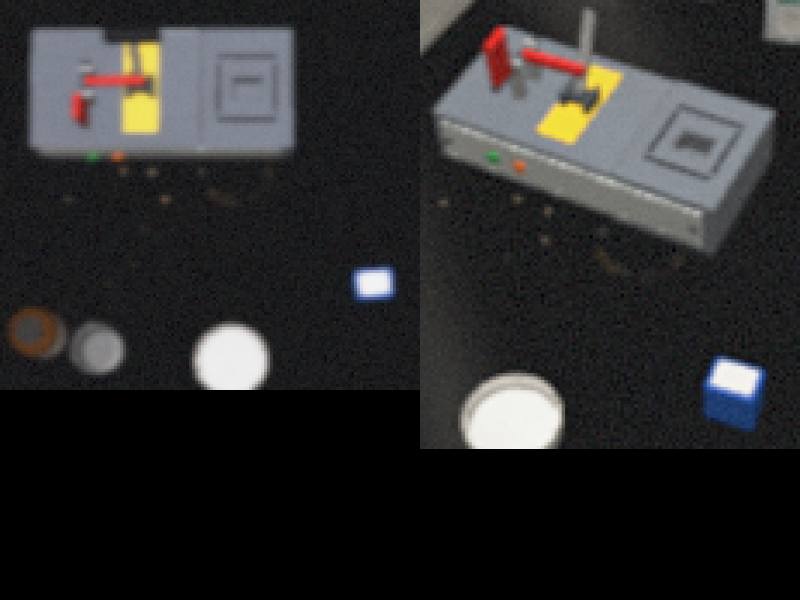

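The crop shows the station nearly square to the image, with socket, catch and lever clear. The relay's white patch is at crop (374,283), nearly aligned with the station. Next I fit the station pose and the relay from corners in both views.

```bash
python3 - <<'E'
from h import *
from scipy.optimize import least_squares
np.set_printoptions(precision=4,suppress=True)
t=calibration("top");s=calibration("scene")
T=np.array([[30,148],[30,27],[295,27],[295,148],[247,88]])/3+[155,125]
S=(np.array([[437,112],[505,25],[775,113],[707,215],[694,143]])-[420,0])/3.4545+[185,130]
P=np.array([[-60,130,55],[60,130,55],[60,-130,55],[-60,-130,55],[0,-85,55]])/1e3
def W(p):
    return P@R.from_euler('z',p[2]).as_matrix().T+[p[0],p[1],0]
for f in (lambda p:proj(t,W(p))-T,lambda p:proj(s,W(p))-S,lambda p:np.r_[proj(t,W(p))-T,proj(s,W(p))-S]):
    r=least_squares(lambda p:f(p).ravel(),[.62,.18,0]);print(r.x,np.abs(r.fun).max(),W(r.x)[-1])
a=get_image("top")
hsv=cv2.cvtColor(a,cv2.COLOR_BGR2HSV);m=cv2.inRange(hsv,(100,90,60),(130,255,255));m[:,:260]=0;m[:,300:]=0;m[:200]=0;m[240:]=0
m=m|0; pts=cv2.findNonZero(m);print(cv2.minAreaRect(pts),cv2.boundingRect(pts))
x=[ray(t,cv2.boxPoints(cv2.minAreaRect(pts))[i],.06) for i in range(4)];print(np.array(x),np.mean(x,0))
w=calibration("wrist");Rm=cv2.Rodrigues(w["rvec"])[0];q=robot.state()
T_=R.from_quat(q["ee_rot"]).as_matrix();print("cam in tool",T_.T@(-Rm.T@w["tvec"]-q["tool_pos"]),T_,(Rm@T_))
E
```

```text
[0.6234 0.1839 0.0116] 0.9289931213499472 [0.6243 0.0989 0.055 ]
[ 0.6224  0.1817 -0.0001] 1.8677061012949139 [0.6224 0.0967 0.055 ]
[0.6231 0.1829 0.0066] 2.135339291384696 [0.6237 0.0979 0.055 ]
((279.0, 219.0), (12.0, 14.0), 90.0) (272, 213, 15, 13)
[[ 0.4481 -0.0039  0.06  ]
 [ 0.4485 -0.0448  0.06  ]
 [ 0.4134 -0.0447  0.06  ]
 [ 0.413  -0.0039  0.06  ]] [ 0.4307 -0.0243  0.06  ]
cam in tool [ 0.0755  0.001  -0.1436] [[-0.9677  0.252  -0.0004]
 [ 0.252   0.9677 -0.001 ]
 [ 0.0001 -0.0011 -1.    ]] [[-0.0016  1.     -0.0001]
 [-0.9558 -0.0016 -0.294 ]
 [-0.294  -0.0004  0.9558]]
```

jog_arm(
  steps=[-0.5, -1, 0, 0, 0, -0.73, -0.5, -1, 0, 0, 0, -0.73, -0.5, -1, 0, 0, 0, 0, -0.5, -1, 0, 0, 0, 0, -0.5, -1, 0, 0, 0, 0, -0.5, -1, 0, 0, 0, 0, -0.5, -1, 0, 0, 0, 0, -0.5, -1, 0, 0, 0, 0, -0.5, -1, 0, 0, 0, 0, -0.5, -1, 0, 0, 0, 0],
  hand=-1,
)

```text
clock: 1.5
tool_pos: [0.2627, 0.4489, 0.2314]
ee_rot: [0.0, 1.0, 0.0, 0.0]
wrist_force: [0.2, 0.5, -0.8]
width: 0.0856
grasp_force: 0.0
```

jog_arm(
  steps=[-0.75, -1, 0, 0, 0, 0, -0.75, -1, 0, 0, 0, 0, -0.75, -1, 0, 0, 0, 0, -0.75, -1, 0, 0, 0, 0, -0.75, -1, 0, 0, 0, 0, -0.75, -1, 0, 0, 0, 0, -0.75, -1, 0, 0, 0, 0, -0.75, -1, 0, 0, 0, 0, -0.75, -1, 0, 0, 0, 0, -0.75, -1, 0, 0, 0, 0],
)

```text
clock: 2.75
tool_pos: [0.4125, 0.2488, 0.2314]
ee_rot: [0.0, 1.0, 0.0, 0.0]
wrist_force: [0.1, -0.8, -0.2]
width: 0.0854
grasp_force: 0.0
```

jog_arm(
  steps=[-0.1, -1, 0, 0, 0, 0, -0.1, -1, 0, 0, 0, 0, -0.1, -1, 0, 0, 0, 0, -0.1, -1, 0, 0, 0, 0, -0.1, -1, 0, 0, 0, 0, -0.1, -1, 0, 0, 0, 0, -0.1, -1, 0, 0, 0, 0, -0.1, -1, 0.5, 0, 0, 0, -0.1, -1, 0.5, 0, 0, 0, -0.1, -1, 0.5, 0, 0, 0],
)

```text
clock: 4.0
tool_pos: [0.4318, 0.049, 0.2011]
ee_rot: [0.0, 1.0, -0.0, 0.0]
wrist_force: [0.5, 0.2, -0.1]
width: 0.0854
grasp_force: 0.0
```

jog_arm(
  steps=[0, -1, 0.5, 0, 0, 0, 0, -1, 0.5, 0, 0, 0, 0, -1, 0.5, 0, 0, 0, 0, -0.6, 0.5, 0, 0, 0, 0, 0, 0, 0, 0, 0, 0, 0, 0, 0, 0, 0, 0, 0, 0, 0, 0, 0, 0, 0, 0, 0, 0, 0, 0, 0, 0, 0, 0, 0, 0, 0, 0, 0, 0, 0],
)

```text
clock: 5.25
tool_pos: [0.4321, -0.0216, 0.1614]
ee_rot: [-0.0, 1.0, -0.0, 0.0]
wrist_force: [-0.8, 0.7, -0.4]
width: 0.0856
grasp_force: 0.0
```

```bash
python3 - <<'E'
from h import *
np.set_printoptions(precision=4,suppress=True)
w=calibration("wrist");a=get_image("wrist");cv2.imwrite("pics/w1.png",a)
hsv=cv2.cvtColor(a,cv2.COLOR_BGR2HSV)
m=cv2.inRange(hsv,(0,0,150),(180,60,255))
b=cv2.inRange(hsv,(100,120,40),(130,255,255))
bb=cv2.boundingRect(cv2.findNonZero(b));print("blue",bb)
n,l,st,ce=cv2.connectedComponentsWithStats(m)
for i in range(1,n):
    if st[i][4]>300:
        r=cv2.minAreaRect(cv2.findNonZero((l==i).astype(np.uint8)))
        q=np.array([ray(w,p,.06) for p in cv2.boxPoints(r)]);print(st[i],q.mean(0),q[:,:2].tolist())
print(robot.state()["tool_pos"])
E
```

```text
blue (225, 169, 49, 49)
[ 372   56   84   86 5209] [0.3563 0.0947 0.06  ] [[0.326635464990496, 0.06126450883494858], [0.326710524687199, 0.1195852764559272], [0.3858681386323657, 0.13033503835522808], [0.3857869217250364, 0.0675092488600732]]
[   0   81  129   22 1134] [ 0.3498 -0.1597  0.06  ] [[0.3516389915831415, -0.20674004754020792], [0.3420371719577885, -0.11229190549271946], [0.34791236766136685, -0.11229316001159581], [0.35766091993435084, -0.20746046232669704]]
[231 185  37  28 875] [ 0.4312 -0.0258  0.06  ] [[0.42261686805494314, -0.04078211318040052], [0.4194519034427753, -0.012857503004254128], [0.4398046464843391, -0.010504689999517442], [0.44312254594112, -0.03908471540733827]]
[    0   195   140   134 15040] [ 0.4912 -0.1796  0.06  ] [[0.42797328625408243, -0.2240980902682894], [0.42811676691315625, -0.11345996758366957], [0.554394059580501, -0.1271295904617307], [0.5542281402917532, -0.25387697025719036]]
[ 0.4321 -0.0217  0.1614]
```

View pics/w1.png

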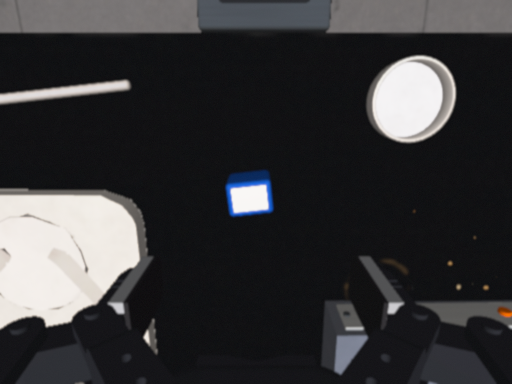

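The relay is at wrist pixel (250,198) and measures (0.431, -0.026) with a yaw of about +6.5°. That agrees with the earlier measurement. I'll go down and grip it.

jog_arm(
  steps=[0.05, -0.2, 0, 0, 0, -0.65, 0, 0, 1, 0, 0, 0, 0, 0, 1, 0, 0, 0, 0, 0, 1, 0, 0, 0, 0, 0, 1, 0, 0, 0, 0, 0, 1, 0, 0, 0, 0, 0, 1, 0, 0, 0, 0, 0, 0.75, 0, 0, 0, 0, 0, 0, 0, 0, 0, 0, 0, 0, 0, 0, 0],
)

```text
clock: 6.55
tool_pos: [0.4317, -0.0259, 0.0269]
ee_rot: [-0.057, 0.998, -0.0, 0.001]
wrist_force: [0.9, 0.0, 0.0]
width: 0.0856
grasp_force: 0.0
```

jog_arm(
  steps=[0, 0, 0, 0, 0, 0, 0, 0, 0, 0, 0, 0, 0, 0, 0, 0, 0, 0, 0, 0, 0, 0, 0, 0, 0, 0, 0, 0, 0, 0, 0, 0, 0, 0, 0, 0, 0, 0, 0, 0, 0, 0, 0, 0, 0, 0, 0, 0, 0, 0, 0, 0, 0, 0, 0, 0, 0, 0, 0, 0],
  hand=1,
)

```text
clock: 7.8
tool_pos: [0.4317, -0.0259, 0.0269]
ee_rot: [-0.057, 0.998, -0.0, 0.0]
wrist_force: [-0.8, -0.1, 4.8]
width: 0.0353
grasp_force: 60.2
```

jog_arm(
  steps=[0, 0, -1, 0, 0, 0, 0, 0, -1, 0, 0, 0.6, 0, 0.1, -1, 0, 0, 0, -0.4, 0.3, -1, 0, 0, 0, -1, 0.6, -1, 0, 0, 0, -1, 0.6, -1, 0, 0, 0, -1, 0.6, -1, 0, 0, 0, -1, 0.6, -1, 0, 0, 0, -1, 0.6, -0.6, 0, 0, 0, -1, 0.6, 0, 0, 0, 0],
)

```text
clock: 9.05
tool_pos: [0.5592, 0.0558, 0.1986]
ee_rot: [-0.004, 1.0, -0.0, 0.0]
wrist_force: [0.3, 0.0, -0.9]
width: 0.0354
grasp_force: 59.8
```

jog_arm(
  steps=[-1, 0.6, 0, 0, 0, 0, -1, 0.6, 0, 0, 0, 0, -1, 0.6, 0, 0, 0, 0, -0.5, 0.6, 0, 0, 0, 0, 0, 0, 0, 0, 0, 0, 0, 0, 0, 0, 0, 0, 0, 0, 0, 0, 0, 0, 0, 0, 0, 0, 0, 0, 0, 0, 0, 0, 0, 0, 0, 0, 0, 0, 0, 0],
)

```text
clock: 10.3
tool_pos: [0.628, 0.1038, 0.1984]
ee_rot: [-0.004, 1.0, 0.0, 0.0]
wrist_force: [0.3, -0.6, -0.9]
width: 0.0354
grasp_force: 59.9
```

```bash
python3 - <<'E'
from h import *
q=robot.state();print(q["tool_pos"],q["ee_rot"],q["width"],q["grasp_force"])
a=get_image("wrist");cv2.imwrite("pics/w2.png",cv2.resize(a,(768,576),interpolation=3))
E
```

```text
[0.62796645 0.10384859 0.19841685] [-4.27802314e-03  9.99990847e-01  4.97121835e-06  5.92197129e-05] 0.035386187848809564 59.870930314064026
```

View pics/w2.png

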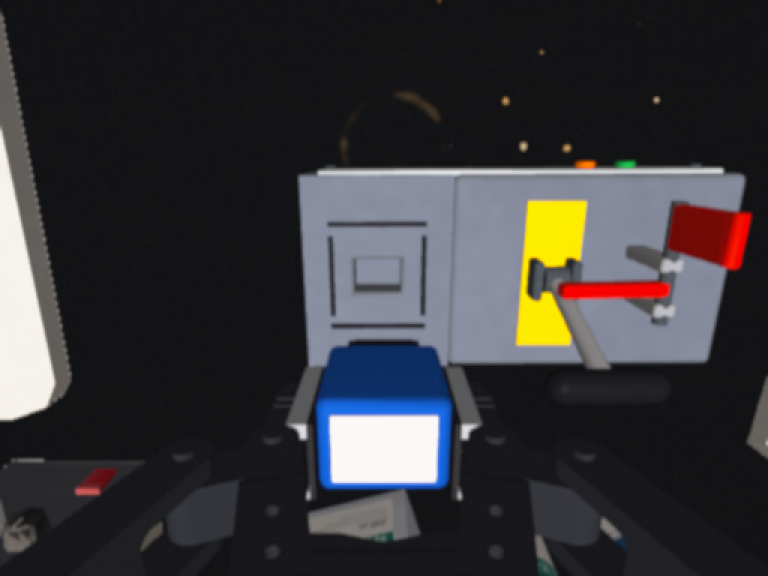

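The socket mouth is at (377,273) in the 1.5x picture, the station's top corners at (300,176), (744,176), (708,363) and (308,366), and the relay's patch at about (384,450). I'll fit both the station and the relay in the hand.

```bash
python3 - <<'E'
from h import *
from scipy.optimize import least_squares
np.set_printoptions(precision=4,suppress=True)
w=calibration("wrist");q=robot.state();tp=q["tool_pos"]
U=np.array([[300,176],[744,176],[708,363],[308,366],[377,273]])/1.5-0.17
P=np.array([[-60,-130,55],[-60,130,55],[60,130,55],[60,-130,55],[0,-85,55]])/1e3
W=lambda p:P@R.from_euler('z',p[2]).as_matrix().T+[p[0],p[1],0]
r=least_squares(lambda p:(proj(w,W(p))-U).ravel(),[.62,.18,0]);print("station",r.x,W(r.x)[-1]);print(r.fun.reshape(-1,2))
for n,uv in(("mouth",(377,273)),("m corners",(352,254)),("",(403,254)),("",(403,292)),("",(352,292)),("out",(331,223)),("",(425,223)),("",(425,326)),("",(332,326))):print(n,ray(w,np.array(uv)/1.5-.17,.055))
z=tp[2]+.0331
b=np.array([ray(w,np.array(p)/1.5-.17,z) for p in((330,415),(438,415),(440,484),(329,484))]);print(b,b.mean(0)-tp)
p=r.x;Rz=R.from_euler('z',p[2])
for n,v in(("pin",(-35,70,92)),("bar0",(29,20,144)),("bar1",(-33,20,142))):
    print(n,Rz.apply(np.array(v)/1e3)+[p[0],p[1],0])
E
```

```text
station [0.6247 0.1854 0.0089] [0.6254 0.1004 0.055 ]
[[-1.392  -0.5177]
 [ 2.4449 -1.0944]
 [-0.6796  1.0603]
 [-0.065  -0.4819]
 [-0.418   1.8591]]
mouth [0.6237 0.1008 0.055 ]
m corners [0.6119 0.0856 0.055 ]
 [0.6117 0.1165 0.055 ]
 [0.6357 0.117  0.055 ]
 [0.6359 0.0853 0.055 ]
out [0.5933 0.0733 0.055 ]
 [0.5929 0.1292 0.055 ]
 [0.6581 0.1314 0.055 ]
 [0.6585 0.0723 0.055 ]
[[0.6181 0.0908 0.2315]
 [0.6179 0.1189 0.2315]
 [0.6391 0.1203 0.2315]
 [0.6393 0.09   0.2315]] [0.0006 0.0011 0.0331]
pin [0.5891 0.2551 0.092 ]
bar0 [0.6535 0.2056 0.144 ]
bar1 [0.5915 0.2051 0.142 ]
```

jog_arm(
  steps=[0.22, -0.2, 0, 0, 0, 0, 0, 0, 0.9, 0, 0, 0, 0, 0, 0.9, 0, 0, 0, 0, 0, 0.9, 0, 0, 0, 0, 0, 0.9, 0, 0, 0, 0, 0, 0.9, 0, 0, 0, 0, 0, 0.9, 0, 0, 0, 0, 0, 0, 0, 0, 0, 0, 0, 0, 0, 0, 0, 0, 0, 0, 0, 0, 0],
)

```text
clock: 11.6
tool_pos: [0.6245, 0.0999, 0.0915]
ee_rot: [-0.004, 1.0, -0.0, 0.001]
wrist_force: [-0.1, -0.3, -0.8]
width: 0.0353
grasp_force: 59.9
```

jog_arm(
  steps=[0, 0, 0.1, 0, 0, 0, 0, 0, 0.1, 0, 0, 0, 0, 0, 0.1, 0, 0, 0, 0, 0, 0.1, 0, 0, 0, 0, 0, 0.1, 0, 0, 0, 0, 0, 0.1, 0, 0, 0, 0, 0, 0, 0, 0, 0, 0, 0, 0, 0, 0, 0, 0, 0, 0, 0, 0, 0, 0, 0, 0, 0, 0, 0],
)

```text
clock: 12.85
tool_pos: [0.6237, 0.0999, 0.0784]
ee_rot: [-0.004, 1.0, 0.0, 0.0]
wrist_force: [-0.1, -0.2, -0.8]
width: 0.0353
grasp_force: 59.9
```

Relay bottom is at about 0.051, so the tip is inside with no force. I'll go on down.

jog_arm(
  steps=[0, 0, 0.15, 0, 0, 0, 0, 0, 0.15, 0, 0, 0, 0, 0, 0.15, 0, 0, 0, 0, 0, 0.1, 0, 0, 0, 0, 0, 0.1, 0, 0, 0, 0, 0, 0.1, 0, 0, 0, 0, 0, 0.1, 0, 0, 0, 0, 0, 0, 0, 0, 0, 0, 0, 0, 0, 0, 0, 0, 0, 0, 0, 0, 0],
)

```text
clock: 14.1
tool_pos: [0.6245, 0.0999, 0.062]
ee_rot: [-0.004, 1.0, 0.0, 0.001]
wrist_force: [5.2, 0.1, 2.9]
width: 0.0354
grasp_force: 60.1
```

jog_arm(
  steps=[0, 0, 0.05, 0, 0, 0, 0, 0, 0.05, 0, 0, 0, 0, 0, 0, 0, 0, 0, 0, 0, 0, 0, 0, 0, 0, 0, 0, 0, 0, 0, 0, 0, 0, 0, 0, 0, 0, 0, 0, 0, 0, 0, 0, 0, 0, 0, 0, 0, 0, 0, 0, 0, 0, 0, 0, 0, 0, 0, 0, 0],
)

```text
clock: 15.35
tool_pos: [0.6245, 0.0999, 0.0619]
ee_rot: [-0.004, 1.0, -0.0, 0.001]
wrist_force: [1.0, -0.7, 11.2]
width: 0.0353
grasp_force: 61.6
```

The relay is seated: TCP z stopped at 0.062 under 11 N. Now I release it and lift off.

jog_arm(
  steps=[0, 0, 0, 0, 0, 0, 0, 0, 0, 0, 0, 0, 0, 0, 0, 0, 0, 0, 0, 0, 0, 0, 0, 0, 0, 0, -0.2, 0, 0, 0, 0, 0, -1, 0, 0, 0, 0, 0, -1, 0, 0, 0, 0, 0, -1, 0, 0, 0, 0, 0, -1, 0, 0, 0, 0, 0, -1, 0, 0, 0],
  hand=-0.5,
)

```text
clock: 16.6
tool_pos: [0.6237, 0.0999, 0.1652]
ee_rot: [-0.004, 1.0, -0.0, 0.0]
wrist_force: [0.2, -1.3, -0.3]
width: 0.0641
grasp_force: 0.0
```

jog_arm(
  steps=[0, 0.5, -1, 0, 0, 0, 0, 0.5, -1, 0, 0, 0, 0.5, 1, 0, 0, 0, 0, 0.5, 0.5, 0, 0, 0, 0, 0.5, 0, 0, 0, 0, 0, 0, 0, 0, 0, 0, 0, 0, 0, 0, 0, 0, 0, 0, 0, 0, 0, 0, 0, 0, 0, 0, 0, 0, 0, 0, 0, 0, 0, 0, 0],
  hand=1,
)

```text
clock: 17.85
tool_pos: [0.5933, 0.1495, 0.2033]
ee_rot: [-0.004, 1.0, -0.0, -0.0]
wrist_force: [-0.9, -0.3, -0.1]
width: -0.0002
grasp_force: 0.0
```

```bash
python3 - <<'E'
from h import *
q=robot.state();print(q["tool_pos"],q["ee_rot"],q["width"],q["clock"])
a=get_image("wrist");cv2.imwrite("pics/w3.png",cv2.resize(a,(768,576),interpolation=3))
E
```

```text
[0.59333865 0.14947579 0.20328913] [-4.22361106e-03  9.99991080e-01 -3.35966641e-06 -9.80312354e-06] -0.00016324162906002266 17.85
```

View pics/w3.png

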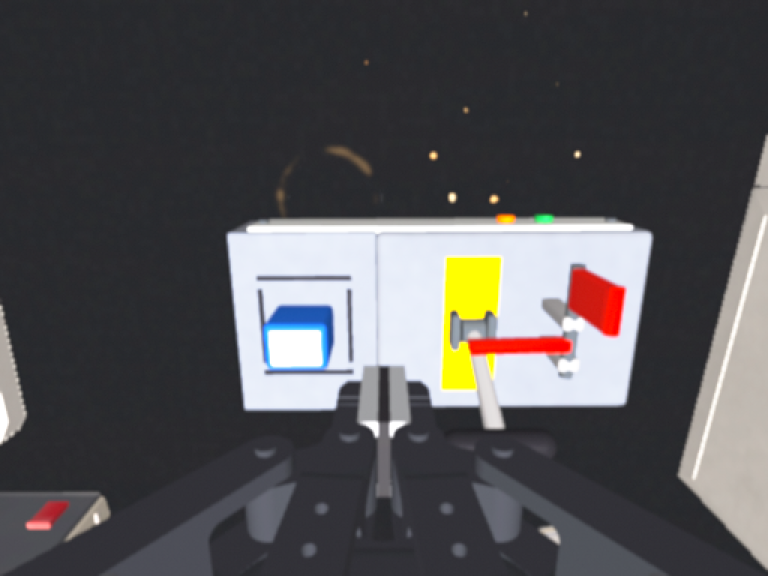

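The relay sits in the socket, with its patch at (295,347). The tab's top edge runs about (610-622, 290-333). I'll check both numerically.

```bash
python3 - <<'E'
from h import *
np.set_printoptions(precision=4,suppress=True)
w=calibration("wrist")
for n,uv,z in(("patch",(295,348),.095),("tabtop a",(622,290),.134),("tabtop b",(612,333),.134),("tab base",(570,270),.092),("blade tip",(470,347),.095),("bar l",(447,440),.144),("bar r",(554,440),.144)):print(n,ray(w,np.array(uv)/1.5-.17,z))
E
```

```text
patch [0.6243 0.1006 0.095 ]
tabtop a [0.578  0.2601 0.134 ]
tabtop b [0.5991 0.2586 0.134 ]
tab base [0.5787 0.2518 0.092 ]
blade tip [0.623  0.1995 0.095 ]
bar l [0.6513 0.1816 0.144 ]
bar r [0.6509 0.2335 0.144 ]
```

jog_arm(
  steps=[0.35, 1, 0, 0, 0, 0, 0, 1, 0, 0, 0, 0, 0, 1, 0, 0, 0, 0, 0, 0.9, 0, 0, 0, 0, 0, 0, 1, 0, 0, 0, 0, 0, 1, 0, 0, 0, 0, 0, 1, 0, 0, 0, 0, 0, 1, 0, 0, 0, 0, 0, 0.5, 0, 0, 0, 0, 0, 0, 0, 0, 0],
)

```text
clock: 19.15
tool_pos: [0.585, 0.2272, 0.1121]
ee_rot: [-0.004, 1.0, -0.0, -0.001]
wrist_force: [-0.3, 0.0, 0.2]
width: -0.0003
grasp_force: 0.0
```

jog_arm(
  steps=[0, 0.5, 0, 0, 0, 0, 0, 0.5, 0, 0, 0, 0, 0, 0.5, 0, 0, 0, 0, 0, 0.4, 0, 0, 0, 0, 0, 0.4, 0, 0, 0, 0, 0, 0.3, 0.1, 0, 0, 0, 0, 0.3, 0.1, 0, 0, 0, 0, 0, 0, 0, 0, 0, 0, 0, 0, 0, 0, 0, 0, 0, 0, 0, 0, 0],
)

```text
clock: 20.4
tool_pos: [0.5849, 0.2856, 0.1092]
ee_rot: [-0.004, 1.0, 0.0, -0.0]
wrist_force: [-1.1, 0.5, 0.5]
width: 0.0001
grasp_force: 0.2
```

jog_arm(
  steps=[0, 0, 0.1, 0, 0, 0, 0, 0, 0.1, 0, 0, 0, 0, 0, 0.1, 0, 0, 0, 0, 0, 0.1, 0, 0, 0, 0, 0, 0.1, 0, 0, 0, 0, 0, 0, 0, 0, 0, 0, 0, 0, 0, 0, 0, 0, 0, 0, 0, 0, 0, 0, 0, 0, 0, 0, 0, 0, 0, 0, 0, 0, 0],
)

```text
clock: 21.65
tool_pos: [0.5855, 0.2859, 0.1017]
ee_rot: [-0.004, 1.0, 0.0, 0.0]
wrist_force: [-3.7, 0.0, 9.9]
width: 0.0002
grasp_force: 4.9
```

jog_arm(
  steps=[0, 0, -1, 0, 0, 0, 0, 0, -1, 0, 0, 0, 0, 0, -1, 0, 0, 0, 0, 0, -1, 0, 0, 0, 0, 0, -1, 0, 0, 0, -1, -1, 0, 0, 0, 0, -1, -1, 0, 0, 0, 0, -1, -1, 0, 0, 0, 0, -1, -1, 0, 0, 0, 0, -1, 0, 0, 0, 0, 0],
)

```text
clock: 22.9
tool_pos: [0.6872, 0.2038, 0.1988]
ee_rot: [-0.003, 1.0, -0.0, -0.0]
wrist_force: [0.1, 0.6, 0.0]
width: -0.0
grasp_force: 0.0
```

jog_arm(
  steps=[-0.75, 0, 0, 0, 0, 0, 0, 0, 0, 0, 0, 0, 0, 0, 0, 0, 0, 0, 0, 0, 0, 0, 0, 0, 0, 0, 0, 0, 0, 0, 0, 0, 0, 0, 0, 0, 0, 0, 0, 0, 0, 0, 0, 0, 0, 0, 0, 0, 0, 0, 0, 0, 0, 0, 0, 0, 0, 0, 0, 0],
)

```text
clock: 24.15
tool_pos: [0.7007, 0.2066, 0.1993]
ee_rot: [-0.004, 1.0, -0.0, -0.0]
wrist_force: [-0.7, -0.4, -1.0]
width: -0.0001
grasp_force: 0.0
```

```bash
python3 - <<'E'
from h import *
q=robot.state();print(q["tool_pos"],q["ee_rot"],q["width"],q["clock"])
a=get_image("wrist");cv2.imwrite("pics/w4.png",cv2.resize(a,(768,576),interpolation=3))
E
```

```text
[0.70069025 0.20660448 0.19927508] [-4.38472641e-03  9.99990386e-01 -5.12195209e-06 -3.96313844e-05] -0.00011934012664564836 24.15
```

View pics/w4.png

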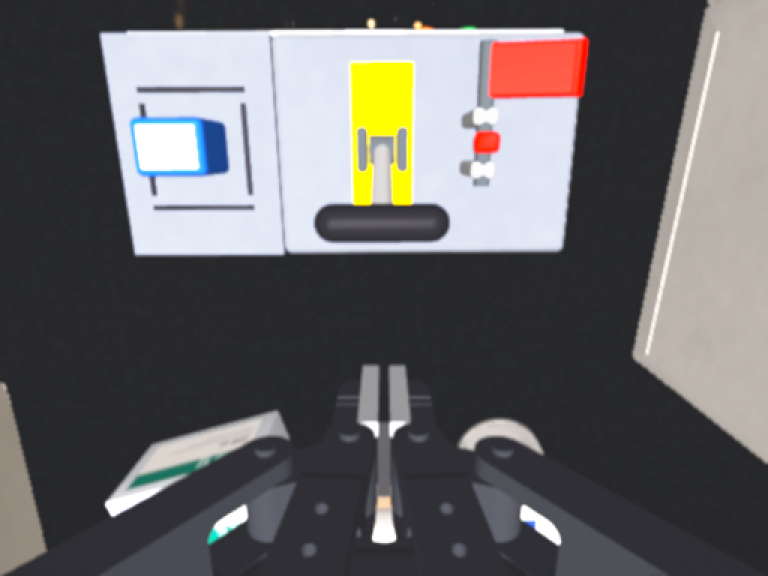

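The catch is fully over, with the tab lying outward at (537,68) and the blade upright at (486,142). The bar is at (382,222), in line with the fingers. I'll go down behind the bar and pull.

jog_arm(
  steps=[0, 0, 1, 0, 0, 0, 0, 0, 1, 0, 0, 0, 0, 0, 1, 0, 0, 0, 0, 0, 0.45, 0, 0, 0, 0.5, 0, 0, 0, 0, 0, 0.5, 0, 0, 0, 0, 0, 0.5, 0, 0, 0, 0, 0, 0.5, 0, 0, 0, 0, 0, 0.3, 0, 0, 0, 0, 0, 0, 0, 0, 0, 0, 0],
)

```text
clock: 25.45
tool_pos: [0.6551, 0.2063, 0.1315]
ee_rot: [-0.004, 1.0, 0.0, 0.001]
wrist_force: [3.4, 0.4, 2.0]
width: -0.0002
grasp_force: 1.7
```

jog_arm(
  steps=[0.3, 0, 0, 0, 0, 0, 0.3, 0, 0, 0, 0, 0, 0.3, 0, 0, 0, 0, 0, 0.3, 0, 0, 0, 0, 0, 0.3, 0, 0, 0, 0, 0, 0.3, 0, 0, 0, 0, 0, 0, 0, 0, 0, 0, 0, 0, 0, 0, 0, 0, 0, 0, 0, 0, 0, 0, 0, 0, 0, 0, 0, 0, 0],
)

```text
clock: 26.7
tool_pos: [0.6189, 0.2058, 0.1293]
ee_rot: [-0.004, 1.0, -0.0, 0.001]
wrist_force: [7.0, 0.9, -0.6]
width: -0.0001
grasp_force: 3.3
```

jog_arm(
  steps=[0.1, 0, 0, 0, 0, 0, 0.1, 0, 0, 0, 0, 0, 0.1, 0, 0, 0, 0, 0, 0.1, 0, 0, 0, 0, 0, 0, 0, 0, 0, 0, 0, 0, 0, 0, 0, 0, 0, 0, 0, 0, 0, 0, 0, 0, 0, 0, 0, 0, 0, 0, 0, 0, 0, 0, 0, 0, 0, 0, 0, 0, 0],
)

```text
clock: 27.95
tool_pos: [0.6113, 0.2059, 0.1295]
ee_rot: [-0.004, 1.0, 0.0, 0.001]
wrist_force: [8.9, 0.5, -1.5]
width: 0.0
grasp_force: 3.5
```

jog_arm(
  steps=[0.1, 0, 0, 0, 0, 0, 0.1, 0, 0, 0, 0, 0, 0.05, 0, 0, 0, 0, 0, 0, 0, 0, 0, 0, 0, 0, 0, 0, 0, 0, 0, 0, 0, 0, 0, 0, 0, 0, 0, 0, 0, 0, 0, 0, 0, 0, 0, 0, 0, 0, 0, 0, 0, 0, 0, 0, 0, 0, 0, 0, 0],
)

```text
clock: 29.2
tool_pos: [0.6096, 0.2058, 0.1306]
ee_rot: [-0.004, 1.0, 0.001, 0.006]
wrist_force: [15.6, 1.7, -3.3]
width: 0.0002
grasp_force: 7.4
```

```bash
python3 - <<'E'
from h import *
a=get_image("wrist");b=get_image("scene");m=np.zeros((384,800,3),np.uint8);m[:,:512]=a;m[:,512:]=cv2.resize(b[100:244,172:280],(288,384),interpolation=3)
cv2.imwrite("pics/w5.png",m);q=robot.state();print(q["tool_pos"],q["wrist_force"])
E
```

```text
[0.60954689 0.20579321 0.13058806] [15.18435781  0.94400661 -3.92006289]
```

View pics/w5.png

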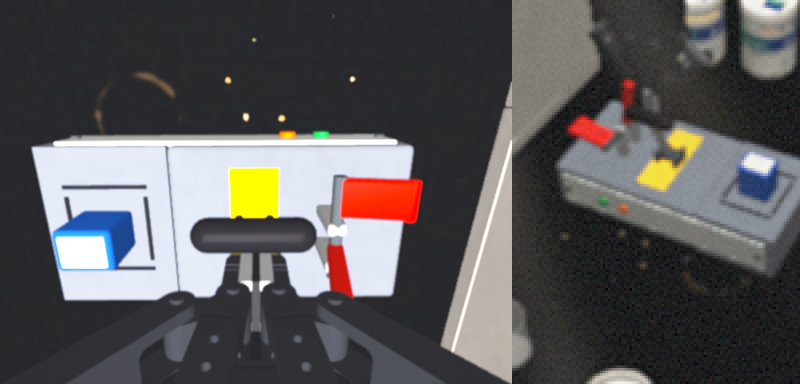

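The lever is against its stop: force has risen to 15 N, motion has stopped at x 0.6096, and the bar is held at (253,235). The catch is still over and the relay seated, so I'm handing in.

```bash
python3 -c "
from plant import finish_job
print(finish_job())"
```

```text
the job is handed in; nothing more can be done
None
```

The relay is fully seated, the safety catch was then flipped right over, and the lever was pulled to its stop and is still held there; I handed the job in at about 29 s with the bottle, beaker and lid untouched.

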